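# Probe three pads on an x-y stage

## Robot

A 6-joint arm with a two-finger parallel gripper is mounted at the origin on the work surface. World frame = base frame: x ahead of the robot, y to its left, z up, the work surface at z = 0. Lengths are in mm, angles in rad, forces in N, time in s.
With the tool pointing down it reaches from about 350 to 775 mm from the base axis. Payload 7.3 kg.
Tool frame: the origin (TCP) lies at the centre of the arm's flange, where the gripper is bolted on; the fingertips stand 178 mm ahead of it and the grasp point (between the pads) lies 159 mm ahead of it; z points along the fingers, y is the line along which they close (so a half turn about z gives the same grasp; the last joint's range is limited). The gripper opens to 92 mm and grips with 3 to 60 N. Pads are 19 mm wide; open, the fingers measure 130 mm over their backs; the gripper's body (75 mm by 190 mm) begins 47 mm behind the grasp point.
Start: joints at [1.033, 0.342, 1.524, -0, 1.275, -0.146], TCP at [200.452, 485.229, 404.741] pointing down, gripper open.
Joint ranges: [-2.53, 2.53], [-0.77, 2.02], [0.04, 2.7], [-1, 4.14], [0.28, 2.66], [-3.11, 3.11]. Speed limits (rad/s): [2.57, 2.57, 3.14, 3.14, 3.14, 3.14].

## Interface

Orientations are given as [roll, pitch, yaw] about the fixed x, y, z axes, in that order (R = Rz(yaw) Ry(pitch) Rx(roll)).
In Python, from plant import * gives the robot as it stands. The module is installed in compiled form; this text tells all that it offers.
- The arm moves only by the shell command python3 -m inch 'ROWS'. ROWS is JSON, a list of rows, each a list of 5 numbers: the shift along the tool's x, y, z in m, then the turn about the tool's z in rad, then the opening, from 0 (shut) to 1 (fully open). In form: [[tx, ty, tz, spin, claw], ...]. A call has 1 to 8 rows; each row is the pose to reach, as a shift and turn from the pose commanded when the call began, along the tool's axes at that moment; what a row does not reach only later rows make up. A row lasts 1/12 s, in which the tool goes at most 41.7 mm and 7.16 degrees, less where a joint would pass 70% of its speed; a pose out of reach is approached as far as the arm can. A call with a gripper value outside its range is refused whole. The fingers move at their own pace and stop on an object; the grip force is fixed at half the most. Time passes only in rows, so rows that repeat a pose let the fingers close. It gives the time, the measured TCP pose, the force, the opening and the grip force at its end, in the units of the state.
- get_obs(): the state, without advancing time (a new reading comes with each control period).
- capture(name): name is "scene" or "top" or "wrist"; returns a dict with "color" (400x640x3 uint8, red, green, blue), "intrinsics" (3x3 intrinsics, pixels), "pose" (4x4, takes a point from camera to world coordinates). Camera axes: x right, y down, z forward; pixel columns grow to the right and rows downward; lengths in mm; the calibration is good to about 2 mm. A picture is of the moment at which its call begins. There is no depth.
- close_job(): hands the job in; it is judged then, once.
Trained networks look in a picture, given as the dict that the camera call returned (one of the last four; its "shot" number tells which), for a name from the list of things; names that differ only in an ending like _2 or _b are one class to them, and where a whole thing is asked for, a point or a joint stands for the part that bears it (a point fixed in the world has none). Each returns a list of dicts, best first, with "conf" (0 to 1); they miss things now and then, are a little off and sometimes report something else, mostly with a low value. They report only what shows in the picture. A call takes as long as a camera call.
- look_for(picture, target): "rect" ([centre column, centre row, width, height] in pixels, round what is visible of it).
- trace(picture, target): "pixels" (400x640 bool, what is visible of it) and "rect" ([centre column, centre row, width, height] in pixels, round what is visible of it).
- tip_of(picture, target): "centre" ([column, row] in pixels: a listed point, or the origin of a listed thing).
The state is a dict: "time": time; "joint_positions": joint angles; "dq": joint speeds; "tau": joint torques, N m; "tool_pos": TCP position; "tcp_rot": TCP orientation; "contact_force": force on the tool from outside, world axes, zero at the start; "moment": the same for the moment, N m; "grip_width": finger opening in mm; "finger_force": force on a finger pad.
Only numpy, scipy, OpenCV 4.12 (cv2) and the standard library are available. Lean on these libraries where they do the work, as an engineer would, in place of code of your own. Each camera call takes 0.05 s, during which the arm holds its last target. There are 200 camera calls.

## Task

Using the post on the carriage, slide the sample plate so that its round pad, then its square pad, then its cross-shaped pad comes under the fixed probe; at each, press the probe's knob down until you feel the tip bear on the middle of the pad, hold about half a second with a light push (about 5 N on the pad; over 11 N spoils it), and let the probe spring up. The plate's height is not known, and the tip may touch it nowhere but on the pads. Leave the cross-shaped pad under the raised probe, and do not disturb the case, the jar and the weight.

Things in the scene. Friction and masses are not known exactly. Their poses are not given: they have to be found in the camera images.
- stage: Fixed probe station: black base plate 400 x 560 x 12 mm, its middle 20 mm to -y of the origin. Origin: on the table under the probe's axis; x and y are the slides' directions, z up. A column at y = +205 mm (44 mm wide, top 147 mm above the table) carries an aluminium arm (26 mm wide, 122 to 140 mm above the table) along -y to the probe.
- carriage: Aluminium carriage 140 x 140 mm, top 52 mm above the table, on x and y slides, +-48 mm each, about 2 N friction; stays where left. Origin: table level below its centre, at the stage's origin in mid travel. On it a grey round plate 124 mm across with 3 brass pads 36 mm from its centre, clamped at any angle and at a height that differs by run: its face is 66 to 78 mm above the table.
- post_top (a point): Centre of the top of the upright steel post on the carriage's tongue, the handle for sliding it: 24 mm diameter, 56 mm tall (from 52 to 108 mm above the table), 140 mm to -x of the carriage's centre.
- probe: Spring-loaded probe: 12 mm shaft with a black knob on top (36 mm across, 20 mm tall), slides straight down up to 34 mm against a soft return spring (1.5 N, plus 0.08 N per mm). Its 6 mm tip gives way on its own spring (1 N, plus 2 N per mm, up to 12 mm); the hand feels the sum of both. Origin: the stage's origin when up; it goes down with the knob.
- probe_knob (a point): Centre of the top face of the probe's knob, 198 mm above the table when the probe is up.
- probe_tip (a point): Lower end of the probe's tip when not pushed in, 83 mm above the table when the probe is up (5 to 17 mm above the plate); on the probe's axis.
- pad_round (a point): Centre of the round brass pad (22 mm diameter) as seen from above. Only x and y tell: the height reported is always 66 mm above the table, while the real face is up to 12 mm higher.
- pad_square (a point): Centre of the square brass pad (20 x 20 mm), x and y only, as above.
- pad_cross (a point): Centre of the cross-shaped brass pad (two bars 26 x 7 mm), x and y only, as above.
- case: Bystander: white flat sample case 90 x 90 x 22 mm, loose on the base plate; origin under its centre.
- jar: Bystander: jar 52 mm in diameter, 70 mm tall, loose on the base plate; origin under its centre.
- weight: Bystander: steel knobbed weight 56 mm in diameter, 52 mm tall, loose on the base plate; origin under its centre.

How it is judged (in metres and radians):
On the way, in this order (a step that is already met when the one before it is completed fails the run):
1. the probe tip bears on the middle of the round pad (within 5 mm of its centre) with more than 3 N for 0.2 s (contact force between probe and carriage above 3 N and horizontal distance between probe_tip and pad_round below 0.005 m), for 0.2 s.
2. the probe tip bears on the middle of the square pad (within 5 mm of its centre) with more than 3 N for 0.2 s (contact force between probe and carriage above 3 N and horizontal distance between probe_tip and pad_square below 0.005 m), for 0.2 s.
3. the probe tip bears on the middle of the cross-shaped pad (within 5 mm of its centre) with more than 3 N for 0.2 s (contact force between probe and carriage above 3 N and horizontal distance between probe_tip and pad_cross below 0.005 m), for 0.2 s.
At the end, for the whole second after the job is handed in: The carriage is at rest with the cross-shaped pad's centre within 5 mm of the probe's axis, the probe has sprung back up (knob within 3 mm of its top position), and case, jar and weight are within 20 mm of where they were (horizontal distance between probe_tip and pad_cross below 0.005 m and z of probe_knob in the frame of stage above 0.195 m and linear speed of carriage below 0.01 m/s and distance of each of case, jar, weight from where it was at the start of the episode below 0.02 m); the robot touches nothing.
It fails at once if the tip pressed the plate with more than 11 N (contact force between probe and carriage above 11 N).
It fails at once if the tip touched the plate outside the pads (more than 14 mm from every pad's centre) (contact force between probe and carriage above 0.5 N and not (horizontal distance between probe_tip and pad_round below 0.014 m) and not (horizontal distance between probe_tip and pad_square below 0.014 m) and not (horizontal distance between probe_tip and pad_cross below 0.014 m)).
It fails at once if the case, the jar or the weight was pushed by more than 20 mm or tipped (distance of any of case, jar, weight from where it was at the start of the episode above 0.02 m or angle between any of case, jar, weight's own z axis and vertical above 0.4 rad).
It also fails if it takes over 72 s, if anything falls off the work surface, if the arm or the gripper's body presses on something with over 40 N, if the wrist force passes 120 N, or if a joint passes its speed limit or range.

## Working session

There is one attempt and no reset: what is moved stays moved. The work goes in short steps, Python scripts to look and compute and a shell command to move; the robot and the scene stay as the last step left them, time stands still between calls to the robot, and variables do not carry over. Pictures are saved under pics/ and viewed, at most 10 in all, crops included, and the job is handed in when it is done.

```bash
mkdir -p pics; cat > h.py <<'E'
from plant import *
import numpy as np, cv2
def px(p,K,T):
    c=np.linalg.inv(T)@np.r_[p,1]; return (K@c[:3])[:2]/c[2]
def ray(uv,pic):
    K=np.array(pic["intrinsics"]);T=np.array(pic["pose"])
    d=T[:3,:3]@np.linalg.inv(K)@np.r_[uv,1]; return T[:3,3],d/np.linalg.norm(d)
def atz(uv,pic,z):
    o,d=ray(uv,pic); return o+d*(z-o[2])/d[2]
def tri(rs):
    A=0;b=0
    for o,d in rs:
        P=np.eye(3)-np.outer(d,d);A=A+P;b=b+P@o
    return np.linalg.solve(A,b)
def save(pic,n): cv2.imwrite(f"pics/{n}.png",pic["color"][:,:,::-1])
E
python3 - <<'E'
from h import *
np.set_printoptions(precision=1,suppress=True)
o=get_obs();print(o["time"],o["tool_pos"],o["tcp_rot"],o["contact_force"])
P={n:capture(n) for n in("scene","top","wrist")}
for n,p in P.items():
    save(p,n+"0");print(n,np.array(p["pose"])[:3,3])
for t in["post_top","probe_knob","probe_tip","pad_round","pad_square","pad_cross","stage","carriage","case","jar","weight"]:
    rs=[]
    for n,p in P.items():
        r=tip_of(p,t)
        if r:
            c=np.array(r[0]["centre"]);print(t,n,c,round(r[0]["conf"],2),end=" ")
            if r[0]["conf"]>.4: rs.append(ray(c,p))
            print(atz(c,p,{"post_top":108,"probe_knob":198,"probe_tip":83}.get(t,66 if "pad" in t else 0)))
    if len(rs)>1: print("   tri",tri(rs))
v=np.vstack([P["scene"]["color"],P["top"]["color"]])
cv2.imwrite("pics/both.png",cv2.resize(v[:,:,::-1],(480,600)))
E
```

```text
0.0 [200.4 485.1 404. ] [-3.1 -0.   2.7] [-0.2  1.   0.3]
scene [1100.   161.6  967.6]
top [526.3 -38.1 912.7]
wrist [130.4 513.9 384.5]
post_top scene [384.1 181. ] 0.64 [508.9  71.1 108. ]
post_top top [272.4 291.2] 0.94 [506.8  71.3 108. ]
   tri [506.9  71.2 105.4]
probe_knob scene [377.6 200.3] 0.79 [620.1  83.5 198. ]
probe_knob top [261.2 231.5] 0.64 [614.4  84.7 198. ]
   tri [615.6  84.3 191.9]
pad_round scene [344.  218.7] 0.83 [614.4  15.6  66. ]
pad_round top [300.1 244.6] 0.59 [604.7  22.7  66. ]
   tri [607.4  18.7  56.4]
pad_square scene [335.2 239.7] 0.71 [671.9  17.   66. ]
pad_square top [301.5 215.2] 0.84 [668.3  22.1  66. ]
   tri [669.7  19.5  63.7]
pad_cross scene [365.6 242.3] 0.72 [651.6  81.5  66. ]
pad_cross top [275.3 221.2] 0.61 [653.8  78.2  66. ]
   tri [653.   79.8  67.4]
stage scene [370.9 242.5] 0.91 [614.3  87.4   0. ]
stage top [276.3 239.7] 0.87 [620.7  82.8   0. ]
   tri [619.   85.    6.9]
carriage scene [348.5 246.4] 0.66 [644.6  42.    0. ]
carriage top [295.  229.5] 0.65 [645.5  40.6   0. ]
   tri [645.2  41.3   0.5]
case scene [267.  218.4] 0.83 [ 651.7 -169.4   -0. ]
case top [382.8 231.2] 0.59 [ 646.9 -162.     0. ]
   tri [ 648.8 -166.6   -3.9]
jar scene [311.5 180.9] 0.6 [ 507.5 -113.1    0. ]
jar top [359.2 292.7] 0.8 [ 506.5 -109.3    0. ]
   tri [ 507.2 -111.1    0.4]
weight top [278.9 168.5] 0.96 [790.8  84.9   0. ]
```

View pics/both.png

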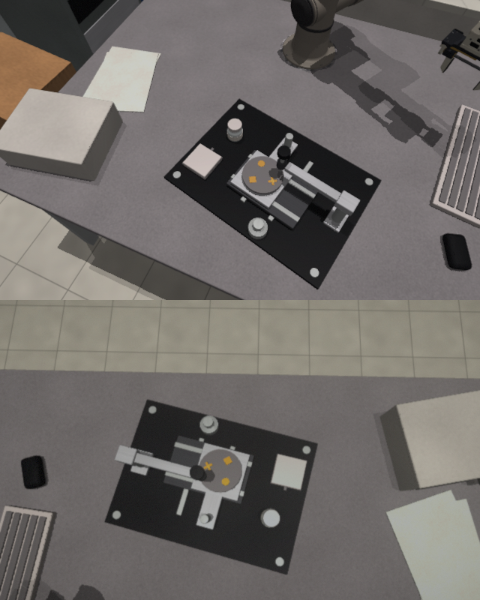

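View pics/top0.png

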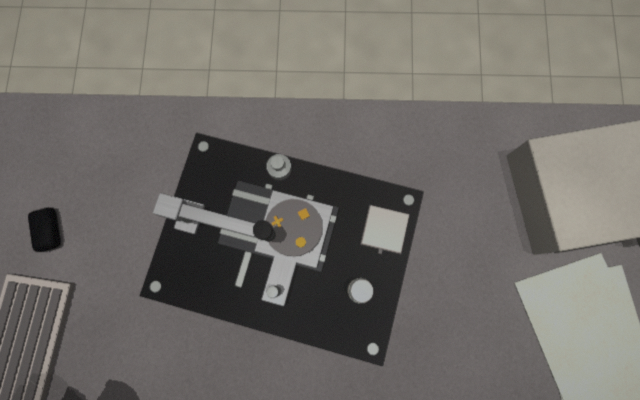

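Pictures show: the stage yawed about -13°, the post at top (273,292), the knob at (263,231) and the pads at (278,221), (304,214) and (300,242). The jar is at (361,291), the case at (385,229) and the weight at (278,166).

```bash
cat >> h.py <<'E'
from scipy.spatial.transform import Rotation as R
def row(xyz=None,yaw=None,cur=None):
    o=get_obs();p=np.array(o["tool_pos"]);r=o["tcp_rot"];M=R.from_euler("xyz",r).as_matrix()
    d=M.T@((np.array(xyz)-p)) if xyz is not None else np.zeros(3)
    s=0 if yaw is None else -((yaw-r[2]+np.pi)%(2*np.pi)-np.pi)
    return np.round(d/1000,4),round(s,4)
def plate(pic,lo=45):
    g=pic["color"].max(2); m=trace(pic,"stage")
    return m
E
python3 - <<'E'
from h import *
np.set_printoptions(precision=1,suppress=True)
for n in("top","scene"):
    p=capture(n); m=(p["color"].max(2)<42).astype(np.uint8)
    m=cv2.morphologyEx(m,cv2.MORPH_OPEN,np.ones((3,3)))
    c=max(cv2.findContours(m,0,2)[0],key=cv2.contourArea)
    h=cv2.convexHull(c)[:,0].astype(float)
    w=np.array([atz(q,p,12)[:2] for q in h],np.float32)
    (cx,cy),sz,a=cv2.minAreaRect(w);print(n,(cx,cy),sz,a,cv2.contourArea(c))
    for y in(-.21,-.23): print(np.array([cx,cy])+20*np.array([-np.sin(np.radians(-13)),np.cos(np.radians(-13))]))
    cen={}
    for t in("pad_round","pad_square","pad_cross","post_top","probe_knob"):
        r=trace(p,t); 
        if r: ys,xs=np.nonzero(r[0]["pixels"]);print(t,round(r[0]["conf"],2),len(xs),xs.mean(),ys.mean(),atz((xs.mean(),ys.mean()),p,72))
print(get_obs()["tcp_rot"],row([480,90,440],2.915))
E
```

```text
top (519.939208984375, 112.60922241210938) (505.0249328613281, 189.4266357421875) 76.38507843017578 12001.5
[524.4 132.1]
[524.4 132.1]
pad_round 0.73 2383 294.6852706672262 226.5648342425514 [642.4  35.3  72. ]
pad_square 0.87 2378 294.9373423044575 226.26030277544155 [643.   34.8  72. ]
pad_cross 0.78 2518 294.6306592533757 226.3856235107228 [642.8  35.5  72. ]
post_top 0.95 4875 292.02564102564105 239.94810256410256 [613.6  39.8  72. ]
probe_knob 0.52 333 262.3093093093093 229.55555555555554 [634.1 104.2  72. ]
scene (617.9227294921875, 66.27264404296875) (556.8412475585938, 399.81036376953125) 76.38722229003906 34684.5
[622.4  85.8]
[622.4  85.8]
pad_round 0.79 2157 349.7918405192397 233.1882243857209 [647.1  41.9  72. ]
pad_square 0.76 2219 349.595313204146 232.64894096439838 [646.  41.  72.]
pad_cross 0.64 2186 349.7406221408966 233.16514181152792 [647.   41.7  72. ]
post_top 0.97 3750 352.02346666666665 233.244 [645.2  46.5  72. ]
probe_knob 0.84 301 378.0498338870432 203.77408637873754 [550.   74.8  72. ]
[3.1 0.  2.7] (array([-0.4, -0.3, -0. ]), np.float64(-0.1651))
```

```bash
python3 - <<'E'
from h import *
print(get_obs()["tcp_rot"],*row([470,110,450],2.904))
E
```

```text
[3.14153146e+00 1.95890968e-05 2.74987712e+00] [-0.3924 -0.2439 -0.0453] -0.1541
```

```bash
python3 -m inch '[[-0.039,-0.024,-0.045,-0.05,1],[-0.07,-0.045,-0.045,-0.15,1],[-0.1,-0.065,-0.045,-0.154,1],[-0.13,-0.085,-0.045,-0.154,1],[-0.17,-0.105,-0.045,-0.154,1],[-0.2,-0.125,-0.045,-0.154,1],[-0.235,-0.145,-0.045,-0.154,1],[-0.27,-0.168,-0.045,-0.154,1]]' && python3 - <<'E'
from h import *
print(*row([470,110,450],2.904))
E
```

```text
time: 3.07
tool_pos: [386.5, 225.4, 450.0]
tcp_rot: [3.141, 0.001, 2.904]
contact_force: [0.7, 0.5, 0.0]
grip_width: 91.7
finger_force: 0.0
[-0.1083 -0.0925  0.    ] 0.0
```

```bash
python3 -m inch '[[-0.03,-0.025,0,0,1],[-0.06,-0.05,0,0,1],[-0.09,-0.075,0,0,1],[-0.108,-0.0925,0,0,1],[-0.108,-0.0925,0,0,1],[-0.108,-0.0925,0,0,1]]' && cat >> h.py <<'E'
def pads(p,lo=(8,110,90),hi=(30,255,255),amin=30):
    hsv=cv2.cvtColor(p["color"],cv2.COLOR_RGB2HSV);m=cv2.inRange(hsv,lo,hi)
    n,l,s,c=cv2.connectedComponentsWithStats(m)
    return [(c[i],s[i,4],tuple(s[i,:4])) for i in range(1,n) if s[i,4]>amin],m
E
python3 - <<'E'
from h import *
np.set_printoptions(precision=1,suppress=True)
for n in("wrist","top","scene"):
    p=capture(n);q,m=pads(p)
    print(n,p["pose"][:3,3]);[print("  ",c,a,atz(c,p,72)) for c,a,_ in q]
    if n=="wrist": save(p,"w1")
E
```

```text
time: 3.57
tool_pos: [469.3, 110.7, 449.4]
tcp_rot: [3.141, -0.001, 2.901]
contact_force: [-0.7, -0.2, -0.2]
grip_width: 91.9
finger_force: 0.0
wrist [395.7 128.6 429.8]
   [151.1 288.1] 761 [ 561.5 -143.7   72. ]
   [500.6 288.4] 770 [669.5 293.5  72. ]
   [489.  334.4] 2666 [737.3 272.1  72. ]
top [526.3 -38.1 912.7]
   [303.4 213.8] 87 [670.6  17.8  72. ]
   [277.  221.2] 67 [653.   73.7  72. ]
   [300.4 241.6] 84 [610.5  21.9  72. ]
scene [1100.   161.6  967.6]
   [31.3 94.4] 5568 [ 588.4 -904.3   72. ]
   [348.1 217.6] 62 [611.3  24.1  72. ]
   [336.3 238.8] 76 [671.5  19.4  72. ]
   [362.7 240.8] 59 [653.7  75.   72. ]
```

View pics/w1.png

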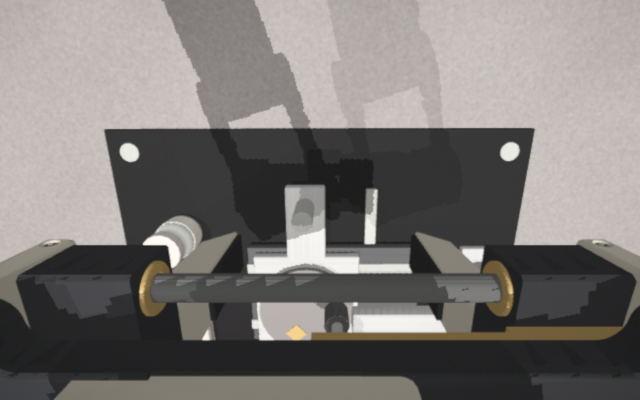

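The wrist view shows the post at (303,211), only the square pad at (296,333) and the knob at (336,318). The fingers hide the rest, so I'll go further in for the pads.

```bash
python3 -m inch '[[-0.035,-0.003,0,0,1],[-0.07,-0.006,0,0,1],[-0.105,-0.01,0,0,1],[-0.14,-0.012,0,0,1],[-0.15,-0.012,0,0,1],[-0.15,-0.012,0,0,1],[-0.15,-0.012,0,0,1]]' && python3 - <<'E'
from h import *
np.set_printoptions(precision=1,suppress=True)
p=capture("wrist");q,m=pads(p)
print(p["pose"][:3,3]);[print("  ",c,a,atz(c,p,66),atz(c,p,78)) for c,a,_ in q]
for t in("pad_round","pad_square","pad_cross","probe_knob","post_top","stage"):
    r=tip_of(p,t)
    if r:print(t,r[0]["conf"],r[0]["centre"],atz(r[0]["centre"],p,{"post_top":108,"probe_knob":198,"stage":0}.get(t,66)))
save(p,"w2")
E
```

```text
time: 4.3
tool_pos: [611.5, 65.9, 449.2]
tcp_rot: [3.142, -0.001, 2.905]
contact_force: [-0.4, 0.2, -0.4]
grip_width: 92.0
finger_force: 0.0
[537.8  83.5 429.6]
   [290.5 182.6] 255 [613.2  22.6  66. ] [610.7  24.6  78. ]
   [300.4 230.4] 229 [674.7  18.4  66. ] [670.1  20.6  78. ]
   [149.8 287.3] 691 [ 705.7 -193.5   66. ] [ 700.1 -184.3   78. ]
   [501.8 286.4] 593 [812.3 254.   66. ] [803.3 248.4  78. ]
   [486.7 333.9] 2419 [882.2 227.9  66. ] [870.9 223.2  78. ]
pad_round 0.69 [293.1, 182.8] [614.1  25.5  66. ]
pad_square 0.82 [302.5, 230.6] [675.5  20.8  66. ]
pad_cross 0.75 [342.5, 205.5] [655.3  76.1  66. ]
probe_knob 0.55 [353.1, 212.6] [620.2  85.5 198. ]
post_top 0.6 [308.2, 77.5] [509.1  73.3 108. ]
stage 0.86 [341.6, 166.4] [621.2  85.9   0. ]
```

View pics/w2.png

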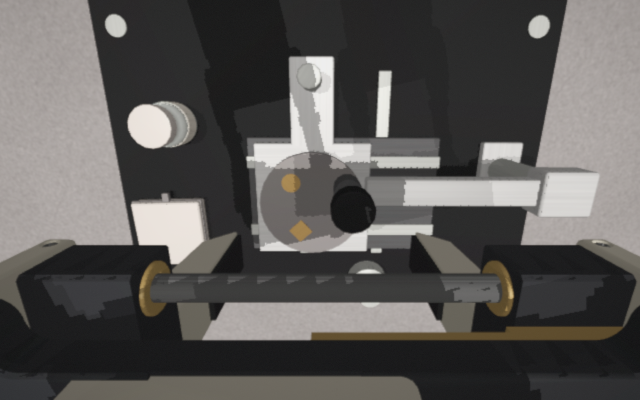

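The wrist view shows the round pad at (290,183), the square pad at (300,230), the knob at (352,210) and the post at (309,77). That agrees with the other views, so I'll grasp the post next.

```bash
python3 - <<'E'
from h import *
p=capture("wrist")
r=tip_of(p,"post_top"); print(r[0],atz(r[0]["centre"],p,108))
print(get_obs()["tool_pos"],*row([508.5,72.2,247],2.904))
E
```

```text
{'centre': [306.9, 76.0], 'conf': 0.67} [507.81179561  71.60023396 108.        ]
[611.47464514  64.89405277 450.10992065] [ 0.1019 -0.0172  0.2031] 0.0
```

```bash
python3 -m inch '[[0.035,-0.006,0,0,1],[0.07,-0.012,0,0,1],[0.102,-0.0175,0,0,1],[0.102,-0.0175,0.04,0,1],[0.102,-0.0175,0.08,0,1],[0.102,-0.0175,0.08,0,1],[0.102,-0.0175,0.08,0,1]]' && python3 - <<'E'
from h import *
p=capture("wrist")
r=tip_of(p,"post_top"); print(r[0],atz(r[0]["centre"],p,108))
print(get_obs()["tool_pos"],*row([508.5,72.2,247],2.904))
E
```

```text
time: 5.33
tool_pos: [508.3, 71.7, 369.2]
tcp_rot: [-3.141, -0.004, 2.904]
contact_force: [0.4, -1.0, 0.8]
grip_width: 91.5
finger_force: 0.0
{'centre': [327.2, 200.9], 'conf': 0.86} [505.48336967  73.22104641 108.        ]
[509.53733162  71.66885241 371.72992651] [0.0015 0.0002 0.1247] -0.0003
```

```bash
python3 -m inch '[[0.002,0,0.04,0,1],[0.002,0,0.08,0,1],[0.002,0,0.115,0,1],[0.002,0,0.125,0,1],[0.002,0,0.125,0,1],[0.002,0,0.125,0,0.1],[0.002,0,0.125,0,0.1],[0.002,0,0.125,0,0.1]]' && python3 -m inch '[[0,0,0,0,0.1],[0,0,0,0,0.1],[0,0,0,0,0.1],[0,0,0,0,0.1]]' && python3 - <<'E'
from h import *
np.set_printoptions(precision=1,suppress=True)
for n in("top","scene"):
    p=capture(n);q,m=pads(p)
    print(n);[print("  ",c,a,atz(c,p,72)) for c,a,_ in q if a<500]
o=get_obs();print(o["tool_pos"],o["grip_width"],o["contact_force"])
E
```

```text
time: 6.1
tool_pos: [507.7, 72.2, 247.1]
tcp_rot: [3.14, 0.005, 2.904]
contact_force: [1.1, -0.1, 0.4]
grip_width: 76.4
finger_force: 0.0
time: 6.43
tool_pos: [506.7, 72.2, 245.1]
tcp_rot: [3.141, 0.001, 2.904]
contact_force: [0.0, 0.3, -0.5]
grip_width: 49.9
finger_force: 0.0
top
   [303.4 213.8] 87 [670.6  17.8  72. ]
   [277.  221.1] 68 [653.2  73.8  72. ]
   [300.4 241.6] 84 [610.5  21.9  72. ]
scene
   [348.1 217.6] 62 [611.3  24.1  72. ]
   [336.3 238.8] 77 [671.7  19.4  72. ]
   [362.7 240.8] 59 [653.7  75.   72. ]
[506.6  72.2 244.8] 41.669802930255415 [-0.6  1.1  0.3]
```

```bash
python3 -m inch '[[0,0,0,0,0.1],[0,0,0,0,0.1],[0,0,0,0,0.1],[0,0,0,0,0.1],[0,0,0,0,0.1],[0,0,0,0,0.1]]' && python3 -m inch '[[0.0,0.01,0,0,0.1],[0.003,0.025,0,0,0.1],[0.0055,0.04,0,0,0.1],[0.0055,0.055,0,0,0.1],[0.0055,0.062,0,0,0.1],[0.0055,0.062,0,0,0.1],[0.0055,0.062,0,0,0.1]]' && python3 - <<'E'
from h import *
np.set_printoptions(precision=1,suppress=True)
for n in("top","scene"):
    p=capture(n);q,m=pads(p,amin=8)
    print(n);[print("  ",c,a,atz(c,p,72)) for c,a,_ in q if a<500]
    save(p,n+"2")
a,b=[cv2.imread(f"pics/{n}2.png") for n in("top","scene")]
f=lambda i,x,y:cv2.resize(i[y-50:y+50,x-65:x+65],None,fx=5,fy=5,interpolation=2)
cv2.imwrite("pics/c2.png",cv2.resize(np.vstack([f(a,270,230),f(b,375,215)]),(390,600)))
o=get_obs();print(o["tool_pos"],o["grip_width"],o["contact_force"])
E
```

```text
time: 7.03
tool_pos: [506.7, 72.3, 244.7]
tcp_rot: [3.141, -0.0, 2.904]
contact_force: [0.7, 1.6, -0.4]
grip_width: 23.4
finger_force: 30.0
time: 7.62
tool_pos: [515.9, 134.3, 244.7]
tcp_rot: [3.141, 0.0, 2.905]
contact_force: [0.3, 1.8, -0.5]
grip_width: 23.6
finger_force: 30.0
top
   [275.7 209.1] 82 [679.3  77.7  72. ]
   [249.4 216.1] 71 [662.4 133.6  72. ]
   [274.8 238.7] 16 [615.3  76.7  72. ]
scene
   [369. 229.] 23 [620.4  77.8  72. ]
   [360.4 251.7] 78 [680.4  79.3  72. ]
   [387.5 253.9] 61 [662.4 135.4  72. ]
[515.8 133.6 244.7] 23.527987473100676 [ 0.   2.7 -0.1]
```

View pics/c2.png

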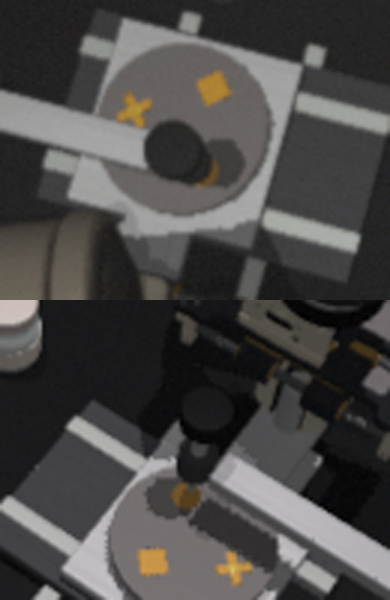

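The crop shows the round pad mostly hidden beneath the probe in both views, as wanted. I'll release the post, rise and close the fingers over the knob.

```bash
python3 -m inch '[[0,0,0,0,0.6],[0,0,0,0,0.6],[0,0,0,0,0.6],[0,0,0,0,0.6],[0,0,-0.04,0,0.6],[0,0,-0.08,0,0.6],[0,0,-0.12,0,0],[0,0,-0.151,0,0]]' && python3 -m inch '[[0,0,-0.005,0,0],[-0.03,-0.006,-0.005,0,0],[-0.065,-0.013,-0.005,0,0],[-0.1,-0.02,-0.005,0,0],[-0.113,-0.024,-0.005,0,0],[-0.113,-0.024,-0.005,0,0],[-0.113,-0.024,-0.005,0,0],[-0.113,-0.024,-0.005,0,0]]'
```

```text
time: 8.38
tool_pos: [515.9, 133.5, 398.9]
tcp_rot: [3.141, 0.003, 2.904]
contact_force: [1.7, 0.4, -0.1]
grip_width: 45.9
finger_force: 0.0
time: 9.05
tool_pos: [619.4, 84.1, 400.2]
tcp_rot: [-3.142, -0.002, 2.904]
contact_force: [-1.0, 0.2, -0.1]
grip_width: 0.1
finger_force: 0.0
```

```bash
python3 -m inch '[[0,0,0.015,0,0],[0,0,0.022,0,0],[0,0,0.025,0,0],[0,0,0.026,0,0],[0,0,0.026,0,0],[0,0,0.026,0,0]]'; python3 -m inch '[[0,0,0.001,0,0],[0,0,0.002,0,0],[0,0,0.003,0,0],[0,0,0.003,0,0],[0,0,0.003,0,0]]'; python3 -m inch '[[0,0,0.001,0,0],[0,0,0.001,0,0],[0,0,0.001,0,0]]'; python3 - <<'E'
from h import *
np.set_printoptions(precision=1,suppress=True)
for n in("top","scene"):
    p=capture(n);q,m=pads(p,amin=8);[print("  ",c,a,atz(c,p,72)) for c,a,_ in q if a<500]
E
```

```text
time: 9.55
tool_pos: [619.9, 84.0, 375.5]
tcp_rot: [3.141, 0.001, 2.904]
contact_force: [-0.2, 0.7, 1.5]
grip_width: 0.4
finger_force: 0.8
time: 9.97
tool_pos: [620.2, 83.9, 371.8]
tcp_rot: [3.141, 0.001, 2.904]
contact_force: [0.5, 1.5, 1.3]
grip_width: 0.5
finger_force: 1.0
time: 10.22
tool_pos: [620.2, 83.8, 370.8]
tcp_rot: [3.141, 0.0, 2.904]
contact_force: [0.3, 1.4, 2.2]
grip_width: 0.7
finger_force: 1.0
   [360.2 251.8] 76 [680.6  79.   72. ]
```

```bash
for i in 1 2; do python3 -m inch '[[0,0,0.001,0,0],[0,0,0.001,0,0],[0,0,0.001,0,0]]' | grep -E "pos|contact"; done
```

```text
tool_pos: [620.1, 83.8, 369.7]
contact_force: [0.4, 1.1, 2.4]
tool_pos: [620.1, 83.7, 368.7]
contact_force: [2.0, 0.6, 1.6]
```

```bash
for i in 1 2; do python3 -m inch '[[0,0,0.001,0,0],[0,0,0.001,0,0],[0,0,0.001,0,0]]' | grep -E "pos|contact"; done
```

```text
tool_pos: [620.1, 83.7, 367.7]
contact_force: [1.0, 0.9, 1.9]
tool_pos: [620.1, 83.8, 366.7]
contact_force: [0.6, 0.7, 2.6]
```

```bash
for i in 1 2; do python3 -m inch '[[0,0,0.001,0,0],[0,0,0.001,0,0],[0,0,0.001,0,0]]' | grep -E "pos|contact"; done
```

```text
tool_pos: [620.1, 83.8, 365.7]
contact_force: [2.1, 0.1, 2.5]
tool_pos: [620.1, 83.8, 364.8]
contact_force: [1.5, -0.5, 2.9]
```

```bash
for i in 1 2; do python3 -m inch '[[0,0,0.001,0,0],[0,0,0.001,0,0],[0,0,0.001,0,0]]' | grep -E "pos|contact"; done
```

```text
tool_pos: [620.1, 83.8, 364.0]
contact_force: [-0.6, -0.3, 4.8]
tool_pos: [620.1, 83.8, 363.2]
contact_force: [0.2, -0.5, 5.8]
```

```bash
python3 -m inch '[[0,0,0.001,0,0],[0,0,0.001,0,0],[0,0,0.001,0,0],[0,0,0.001,0,0]]' | grep -E "time|pos|contact"; python3 -m inch '[[0,0,0,0,0],[0,0,0,0,0],[0,0,0,0,0]]' | grep -E "time|pos|contact"
```

```text
time: 12.65
tool_pos: [620.0, 83.8, 362.5]
contact_force: [-0.8, 0.2, 7.4]
time: 12.9
tool_pos: [620.0, 83.8, 362.5]
contact_force: [-1.0, -0.9, 6.9]
```

```bash
python3 -m inch '[[0,0,0,0,0],[0,0,0,0,0],[0,0,-0.015,0,0],[0,0,-0.039,0,0],[0,0,-0.044,0,0],[0.03,0.007,-0.044,0,0.6],[0.065,0.014,-0.044,0,0.6],[0.1,0.021,-0.044,0,0.6]]'; python3 -m inch '[[0.013,0.003,0,0,0.6],[0.013,0.003,0,0,0.6],[0.013,0.003,0,0,0.6]]'; python3 - <<'E'
from h import *
np.set_printoptions(precision=1,suppress=True)
for n in("top","scene"):
    p=capture(n);q,m=pads(p,amin=8);[print("  ",c,a,atz(c,p,72)) for c,a,_ in q if a<500]
print(row([515.9,133.8,245.7],2.904))
E
```

```text
time: 13.57
tool_pos: [526.6, 127.9, 404.2]
tcp_rot: [-3.141, -0.002, 2.903]
contact_force: [-0.9, -0.2, 0.9]
grip_width: 16.0
finger_force: 0.0
time: 13.82
tool_pos: [515.6, 134.0, 405.5]
tcp_rot: [-3.141, -0.0, 2.905]
contact_force: [0.8, -0.7, 0.2]
grip_width: 35.7
finger_force: 0.0
   [276. 209.] 85 [679.5  77.2  72. ]
   [249.7 216.5] 68 [661.7 133.   72. ]
   [275.1 238.4] 22 [616.   75.9  72. ]
   [368.9 228.9] 26 [620.4  77.4  72. ]
   [360.3 251.7] 77 [680.4  79.1  72. ]
   [387.4 253.8] 63 [662.2 135.   72. ]
(array([0. , 0. , 0.2]), np.float64(-0.0006))
```

```bash
python3 -m inch '[[0,0,0.03,0,0.6],[0,0,0.07,0,0.6],[0,0,0.11,0,0.6],[0,0,0.15,0,0.6],[0,0,0.16,0,0.6],[0,0,0.16,0,0.6],[0,0,0.16,0,0.1],[0,0,0.16,0,0.1]]'; python3 -m inch '[[0,0,0,0,0.1],[0,0,0,0,0.1],[0,0,0,0,0.1],[0,0,0,0,0.1],[0,0,0,0,0.1]]'
```

```text
time: 14.58
tool_pos: [517.2, 133.7, 247.8]
tcp_rot: [3.14, 0.004, 2.903]
contact_force: [0.2, 0.3, 0.3]
grip_width: 46.3
finger_force: 0.0
time: 15.0
tool_pos: [516.2, 133.8, 246.9]
tcp_rot: [3.141, 0.002, 2.904]
contact_force: [0.0, -0.1, 7.3]
grip_width: 23.3
finger_force: 30.0
```

```bash
python3 -m inch '[[0.01,-0.002,0,0,0.1],[0.025,-0.004,0,0,0.1],[0.04,-0.006,0,0,0.1],[0.052,-0.009,0,0,0.1],[0.0595,-0.0092,0,0,0.1],[0.0595,-0.0092,0,0,0.1],[0.0595,-0.0092,0,0,0.1],[0.0595,-0.0092,0,0,0.1]]'; python3 - <<'E'
from h import *
np.set_printoptions(precision=1,suppress=True)
for n in("top","scene"):
    p=capture(n);q,m=pads(p,amin=8);[print("  ",c,a,atz(c,p,72)) for c,a,_ in q if a<500]
    save(p,n+"3")
a,b=[cv2.imread(f"pics/{n}3.png") for n in("top","scene")]
f=lambda i,x,y:cv2.resize(i[y-50:y+50,x-65:x+65],None,fx=5,fy=5,interpolation=2)
cv2.imwrite("pics/c3.png",cv2.resize(np.vstack([f(a,270,230),f(b,375,215)]),(390,600)))
E
```

```text
time: 15.67
tool_pos: [455.9, 139.0, 246.9]
tcp_rot: [3.141, 0.002, 2.904]
contact_force: [-1.3, 0.5, 9.5]
grip_width: 23.4
finger_force: 30.0
   [274.  239.3] 17 [614.   78.2  72. ]
   [245.3 244.2] 70 [601.8 138.6  72. ]
   [268.4 265.4] 86 [558.7  87.2  72. ]
   [384.7 211.2] 16 [563.   95.4  72. ]
   [369.1 229.5] 20 [621.5  78.4  72. ]
```

View pics/c3.png

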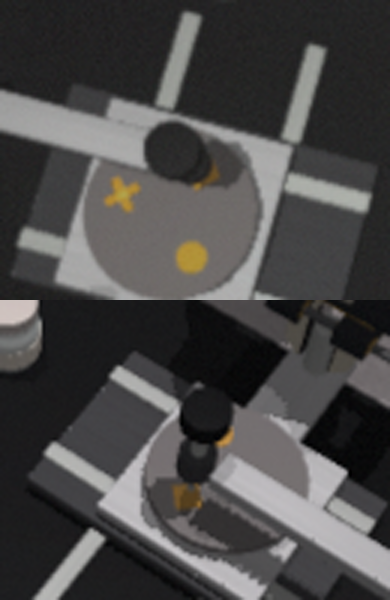

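The square pad is under the probe in both crops. I'll release and press.

```bash
python3 -m inch '[[0,0,0,0,0.6],[0,0,0,0,0.6],[0,0,0,0,0.6],[0,0,0,0,0.6],[0,0,-0.04,0,0.6],[0,0,-0.08,0,0.6],[0,0,-0.12,0,0],[0,0,-0.155,0,0]]'; python3 -m inch '[[0,0,0,0,0],[-0.035,-0.003,0,0,0],[-0.07,-0.006,0,0,0],[-0.105,-0.009,0,0,0],[-0.14,-0.012,0,0,0],[-0.17,-0.0145,0,0,0],[-0.1725,-0.0148,0,0,0],[-0.1725,-0.0148,0,0,0]]'; python3 -m inch '[[0,0,0,0,0],[0,0,0,0,0]]';  python3 - <<'E'
from h import *
np.set_printoptions(precision=1,suppress=True)
for n in("top","scene"):
    p=capture(n);q,m=pads(p,amin=8);[print("  ",c,a,atz(c,p,72)) for c,a,_ in q if a<500]
print(row([620,83.8,400]))
E
```

```text
time: 16.43
tool_pos: [455.7, 138.8, 403.0]
tcp_rot: [3.141, 0.001, 2.904]
contact_force: [0.9, -0.3, -0.2]
grip_width: 46.1
finger_force: 0.0
time: 17.1
tool_pos: [621.0, 83.0, 398.7]
tcp_rot: [-3.141, -0.002, 2.902]
contact_force: [-1.8, 0.4, 0.4]
grip_width: 0.3
finger_force: 0.0
time: 17.27
tool_pos: [619.1, 84.4, 400.6]
tcp_rot: [-3.142, -0.001, 2.904]
contact_force: [1.0, 0.3, 0.8]
grip_width: 0.3
finger_force: 0.0
   [268.5 265.3] 84 [558.9  87.   72. ]
   [385.1 211.1] 14 [562.3  96.1  72. ]
(array([-0., -0.,  0.]), 0)
```

```bash
python3 -m inch '[[0,0,0.015,0,0],[0,0,0.022,0,0],[0,0,0.028,0,0],[0,0,0.032,0,0],[0,0,0.034,0,0],[0,0,0.035,0,0],[0,0,0.035,0,0]]'|grep -E "pos|contact"; for i in 1 2; do python3 -m inch '[[0,0,0.001,0,0],[0,0,0.001,0,0],[0,0,0.001,0,0]]' | grep -E "pos|contact"; done
```

```text
tool_pos: [620.0, 83.9, 366.0]
contact_force: [-1.9, 1.1, 2.2]
tool_pos: [620.2, 83.8, 365.0]
contact_force: [-1.5, 0.4, 3.1]
tool_pos: [620.2, 83.8, 364.1]
contact_force: [-0.5, 0.1, 4.6]
```

```bash
python3 -m inch '[[0,0,0.001,0,0],[0,0,0.001,0,0],[0,0,0.002,0,0],[0,0,0.002,0,0],[0,0,0.002,0,0]]' | grep -E "time|pos|contact"; python3 -m inch '[[0,0,0,0,0],[0,0,0,0,0],[0,0,0,0,0],[0,0,0,0,0]]' | grep -E "time|pos|contact"
```

```text
time: 18.87
tool_pos: [620.1, 83.8, 362.5]
contact_force: [-2.3, 1.2, 7.2]
time: 19.2
tool_pos: [620.1, 83.8, 362.5]
contact_force: [-2.2, 0.6, 7.6]
```

```bash
python3 -m inch '[[0,0,-0.015,0,0],[0,0,-0.039,0,0],[0,0,-0.044,0,0],[0.035,0.003,-0.044,0,0.6],[0.07,0.006,-0.044,0,0.6],[0.105,0.009,-0.044,0,0.6],[0.14,0.012,-0.044,0,0.6],[0.17,0.0145,-0.044,0,0.6]]'; python3 -m inch '[[0.0025,0.0003,0,0,0.6],[0.0025,0.0003,0,0,0.6],[0.0025,0.0003,0,0,0.6],[0.0025,0.0003,0,0,0.6]]'; python3 - <<'E'
from h import *
np.set_printoptions(precision=1,suppress=True)
for n in("top","scene"):
    p=capture(n);q,m=pads(p,amin=8);[print("  ",c,a,atz(c,p,72)) for c,a,_ in q if a<500]
print(row([455.9,138.9,245.7],2.904))
E
```

```text
time: 19.87
tool_pos: [456.1, 138.3, 404.8]
tcp_rot: [-3.141, -0.001, 2.904]
contact_force: [-0.7, -0.3, 0.4]
grip_width: 29.0
finger_force: 0.0
time: 20.2
tool_pos: [457.0, 138.5, 405.5]
tcp_rot: [3.142, 0.001, 2.903]
contact_force: [0.9, 0.4, 0.2]
grip_width: 54.0
finger_force: 0.0
   [274.1 239.1] 18 [614.5  78.   72. ]
   [245.4 244.3] 71 [601.8 138.6  72. ]
   [268.5 265.3] 84 [558.9  87.   72. ]
   [384.7 211.2] 16 [563.   95.4  72. ]
   [369.1 229.5] 20 [621.5  78.4  72. ]
(array([0. , 0. , 0.2]), np.float64(-0.0011))
```

```bash
python3 -m inch '[[0,0,0.03,0,0.6],[0,0,0.07,0,0.6],[0,0,0.11,0,0.6],[0,0,0.15,0,0.6],[0,0,0.16,0,0.6],[0,0,0.16,0,0.6],[0,0,0.16,0,0.1],[0,0,0.16,0,0.1]]'; python3 -m inch '[[0,0,0,0,0.1],[0,0,0,0,0.1],[0,0,0,0,0.1],[0,0,0,0,0.1],[0,0,0,0,0.1]]'
```

```text
time: 20.97
tool_pos: [456.9, 138.7, 246.7]
tcp_rot: [3.141, 0.002, 2.903]
contact_force: [1.0, -0.1, 0.4]
grip_width: 46.3
finger_force: 0.0
time: 21.38
tool_pos: [456.2, 138.9, 246.6]
tcp_rot: [3.141, 0.002, 2.904]
contact_force: [0.4, 1.1, 5.5]
grip_width: 23.4
finger_force: 30.0
```

```bash
python3 -m inch '[[-0.005,-0.009,0,0,0.1],[-0.012,-0.02,0,0,0.1],[-0.02,-0.033,0,0,0.1],[-0.027,-0.045,0,0,0.1],[-0.0304,-0.0501,0,0,0.1],[-0.0304,-0.0501,0,0,0.1],[-0.0304,-0.0501,0,0,0.1],[-0.0304,-0.0501,0,0,0.1]]'; python3 - <<'E'
from h import *
np.set_printoptions(precision=1,suppress=True)
for n in("top","scene"):
    p=capture(n);q,m=pads(p,amin=8);[print("  ",c,a,atz(c,p,72)) for c,a,_ in q if a<500]
    save(p,n+"4")
a,b=[cv2.imread(f"pics/{n}4.png") for n in("top","scene")]
f=lambda i,x,y:cv2.resize(i[y-50:y+50,x-65:x+65],None,fx=5,fy=5,interpolation=2)
cv2.imwrite("pics/c4.png",cv2.resize(np.vstack([f(a,270,230),f(b,375,215)]),(390,600)))
E
```

```text
time: 22.05
tool_pos: [474.3, 82.6, 246.6]
tcp_rot: [3.141, 0.003, 2.904]
contact_force: [0.8, -2.0, 5.8]
grip_width: 23.4
finger_force: 30.0
   [298.9 228.8] 87 [637.7  26.2  72. ]
   [295.7 257.3] 83 [577.1  30.7  72. ]
   [356.9 207.4] 62 [578.3  33.   72. ]
   [345.4 228. ] 70 [638.6  28.2  72. ]
   [368.8 229.1] 19 [620.8  77.4  72. ]
```

View pics/c4.png

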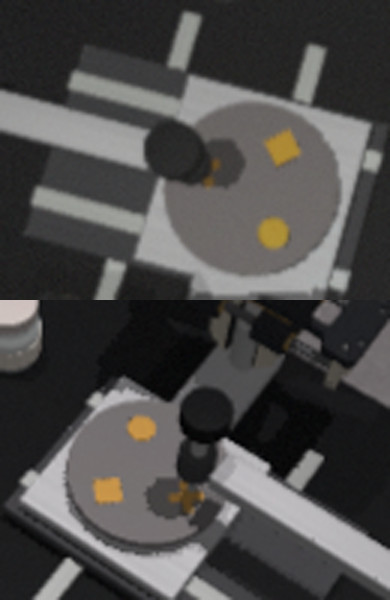

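The cross pad is under the probe in both crops, so I'll release and press.

```bash
python3 -m inch '[[0,0,0,0,0.6],[0,0,0,0,0.6],[0,0,0,0,0.6],[0,0,0,0,0.6],[0,0,-0.04,0,0.6],[0,0,-0.08,0,0.6],[0,0,-0.12,0,0],[0,0,-0.155,0,0]]'|grep -E "pos|contact"; python3 -m inch '[[0,0,0,0,0],[-0.035,0.009,0,0,0],[-0.07,0.018,0,0,0],[-0.105,0.027,0,0,0],[-0.135,0.034,0,0,0],[-0.1421,0.0353,0,0,0],[-0.1421,0.0353,0,0,0],[-0.1421,0.0353,0,0,0]]'|grep -E "pos|contact"; python3 -m inch '[[0,0,0,0,0],[0,0,0,0,0]]'
```

```text
tool_pos: [473.3, 83.1, 402.9]
contact_force: [0.9, 1.4, -1.2]
tool_pos: [619.6, 83.9, 399.4]
contact_force: [-0.3, 0.7, -0.6]
time: 23.65
tool_pos: [619.0, 84.0, 401.1]
tcp_rot: [3.142, -0.0, 2.904]
contact_force: [-0.7, 0.2, -0.1]
grip_width: 0.6
finger_force: 0.0
```

```bash
python3 -m inch '[[0,0,0.015,0,0],[0,0,0.022,0,0],[0,0,0.028,0,0],[0,0,0.032,0,0],[0,0,0.034,0,0],[0,0,0.035,0,0],[0,0,0.035,0,0]]'|grep -E "pos|contact"; for i in 1 2; do python3 -m inch '[[0,0,0.001,0,0],[0,0,0.001,0,0],[0,0,0.001,0,0]]' | grep -E "pos|contact"; done
```

```text
tool_pos: [620.0, 83.8, 366.0]
contact_force: [-1.9, -0.3, 2.6]
tool_pos: [620.2, 83.8, 365.0]
contact_force: [-1.5, -0.2, 2.3]
tool_pos: [620.2, 83.8, 364.1]
contact_force: [-2.1, -0.1, 4.8]
```

```bash
python3 -m inch '[[0,0,0.001,0,0],[0,0,0.001,0,0],[0,0,0.002,0,0],[0,0,0.002,0,0],[0,0,0.002,0,0]]' | grep -E "time|pos|contact"; python3 -m inch '[[0,0,0,0,0],[0,0,0,0,0],[0,0,0,0,0],[0,0,0,0,0]]' | grep -E "time|pos|contact"; python3 -m inch '[[0,0,-0.015,0,0],[0,0,-0.039,0,0],[0,0,-0.06,0,0],[0,0,-0.09,0,0],[0,0,-0.09,0,0],[0,0,-0.09,0,0]]'; python3 - <<'E'
from h import *
np.set_printoptions(precision=1,suppress=True)
for n in("top","scene"):
    p=capture(n);q,m=pads(p,amin=8);[print("  ",c,a,atz(c,p,72)) for c,a,_ in q if a<500]
    for t in("case","jar","weight","probe_knob"):
        r=tip_of(p,t); r and print(t,r[0]["centre"])
E
```

```text
time: 25.15
tool_pos: [620.1, 83.8, 362.5]
contact_force: [-1.8, 0.3, 7.5]
time: 25.48
tool_pos: [620.1, 83.8, 362.5]
contact_force: [-2.6, 0.3, 6.6]
time: 25.98
tool_pos: [620.2, 83.8, 453.0]
tcp_rot: [3.141, 0.003, 2.904]
contact_force: [0.1, 0.3, -0.6]
grip_width: 0.3
finger_force: 0.0
   [295.4 257.9] 74 [575.9  31.2  72. ]
case [382.9, 230.8]
jar [358.2, 288.8]
weight [277.7, 169.3]
   [356.9 207.5] 61 [578.4  33.2  72. ]
   [345.6 228.1] 70 [638.7  28.5  72. ]
case [267.9, 218.2]
jar [309.9, 179.3]
weight [342.4, 308.2]
probe_knob [377.0, 199.1]
```

```bash
python3 -c "
from plant import *
print(close_job())"
```

```text
the job is handed in; nothing more can be done
None
```

I pressed the round, square and cross pads in that order at about 4.5–5 N each (estimated from wrist force), left the cross pad under the raised probe, and handed the job in at about 26 s; no verdict came back.

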